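Pin the tin chute to its bracket

ROBOT

A 6-joint arm with a two-finger parallel gripper is mounted at the origin on the work surface. World frame = base frame: x ahead of the robot, y to its left, z up, the work surface at z = 0. Lengths are in mm, angles in rad, forces in N, time in s.
With the tool pointing down it reaches from about 350 to 875 mm from the base axis. Payload 4.2 kg.
Tool frame: the origin (TCP) lies at the very end of the fingers, on their centre line; the grasp point (between the pads) lies 19 mm behind it; z points along the fingers, y is the line along which they close (so a half turn about z gives the same grasp; the last joint's range is limited). The gripper opens to 85 mm and grips with 20 to 120 N. Pads are 22 mm wide; open, the fingers measure 114 mm over their backs; the gripper's body (76 mm by 85 mm) begins 54 mm behind the grasp point. The pads swing forward as they close: fully open they stand 13 mm farther back than shut.
Start: joints at [1.583, 0.385, 0.008, 0, -1.194, -0.259], TCP at [152.657, 606.049, 231.312] pointing down, gripper open.
Joint ranges: [-3.14, 3.14], [-1.21, 2.06], [-1.07, 1.41], [-3.16, 2.05], [-2.99, -0.16], [-3.1, 3.1]. Speed limits (rad/s): [2.79, 2.79, 3.14, 3.14, 3.14, 3.14].

INTERFACE

Orientations are given as a unit quaternion [x, y, z, w].
In Python, from bench import arm gives the robot as it stands.
- The arm moves only by the tool servo_tool, never from a script. Its argument "rows" is a list that holds one entry, the list of rows, each a list of 7 numbers: the finger opening in mm, from 0 to 85.4, then the shift along the tool's x, y, z in mm, then the turn, a rotation vector about the tool's x, y, z in rad. A call has 1 to 10 rows; each row is the pose to reach, as a shift and turn from the pose commanded when the call began, along the tool's axes at that moment; what a row does not reach only later rows make up. A row lasts 1/8 s, in which the tool goes at most 62.5 mm and 10.7 degrees, less where a joint would pass 70% of its speed; a pose out of reach is approached as far as the arm can. A call with a gripper value outside its range is refused whole. The fingers move at their own pace and stop on an object; the grip force is fixed at half the most. Time passes only in rows, so rows that repeat a pose let the fingers close. It gives the time, the measured TCP pose, the force, the opening and the grip force at its end, in the units of the state.
- arm.read_state(): the state, without advancing time (a new reading comes with each control period).
- arm.get_image(name): name is "scene" or "top" or "wrist"; returns the picture (400x640x3 uint8, red, green, blue); there is no depth.
- arm.camera_params(name): a dict with "intrinsics" (3x3 intrinsics, pixels), "R" (3x3) and "t" (3): a world point X has camera coordinates R X + t. Camera axes: x right, y down, z forward; pixel columns grow to the right and rows downward; lengths in mm; the calibration is good to about 2 mm. The wrist camera is an equidistant fisheye: a pixel r from the principal point sees the ray r / f radians off the axis. A picture is of the moment at which its call begins: read the wrist's pose just before it. camera_params takes no time and is no camera call; for the wrist camera it gives the pose at the moment of the call.
- arm.job_done(): hands the job in; it is judged then, once.
The state is a dict: "clock": time; "joints": joint angles; "joint_vel": joint speeds; "joint_efforts": joint torques, N m; "position": TCP position; "ee_rot": TCP orientation; "contact_force": force on the tool from outside, world axes, zero at the start; "wrist_torque": the same for the moment, N m; "gripper_width": finger opening in mm; "grasp_force": force on a finger pad.
Only numpy, scipy, OpenCV 4.12 (cv2) and the standard library are available. Lean on these libraries where they do the work, as an engineer would, in place of code of your own. Each camera call takes 0.05 s, during which the arm holds its last target. There are 200 camera calls.

TASK

The tin chute over the crate has come unpinned: stand the brass pin from the wooden block in the bracket's upper knuckle, then ease the chute towards the crate by its upright end plate until the hole in its lug, hidden under the knuckle, comes beneath the pin and the pin goes down through both. Work by feel and gently: the thin tin bends under a hard push, so stop as soon as the pin catches, and never force pin and lug against each other. Leave the pin upright with its collar fully down on the knuckle, and do not disturb the clock parts lying about.

Things in the scene. Friction and masses are not known exactly. Their poses are not given: they have to be found in the camera images.
- pin_grip (a point): Centre of the knob of the loose brass pin, about 85 g (z along the pin, up to the knob's top). Knob 16 mm across, 28 mm tall (14 mm above and below this point); below it a collar 24 mm across, 5 mm thick, then a round shank 12 mm across, 50 mm long, its last 4 mm tapering to 9 mm. It starts upright in the wooden block, collar on the block's top.
- pin_collar (a point): Point on the pin's axis at the underside of its collar, 19 mm below pin_grip and 50 mm above the shank's end. Carried over the chute's end plate (top 164 mm up), the shank's end must clear it.
- holder: Fixed wooden block 75 x 75 x 55 mm with a 17 mm hole through its middle, in which the pin stands at the start; origin under its centre.
- knuckle (a point): Centre of the hole's mouth, top face of the fixed upper knuckle, 156 mm above the shelf. z up; its -y is the way the chute is pushed, to the crate. Dark steel bridge 68 (x) x 34 (y) mm, 22 thick, hole 13.5 mm, 1.5 mm chamfer; a lower cover runs 37 mm on along +y. 3 mm under it slides the lug; a pin stopped by the lug has its collar 25 mm above this point and stays standing when let go.
- stand: Fixed wooden stand 110 (x) x 150 (y) x 120 mm under the knuckle; origin at its foot, straight below the knuckle's hole, same axes as knuckle. It is hollow under the hole and takes the pin. The crate (rim 62 mm high) is fixed to it, 175 to 415 mm along -y.
- chute: Tin chute with its steel lug (plate 8 mm thick, 13.5 mm hole, between knuckle and stand). Axes as stand. The hole starts 10 to 44 mm short of the knuckle's axis, on the end plate's side: it is hidden, and the lug sits anywhere within 28 mm along the chute, so poses do not tell. Pushed too far the hole passes the pin. In both holes the pin has 1.5 mm of play, then blocks the chute.
- tab (a point): Centre of the outer face (looking along +y, away from the crate) of the chute's upright tin end plate, 70 mm wide (x), 4 mm thick, from 18 mm above to 25 mm below this point (146 mm up); axes as knuckle. Outside it nothing is higher than the stand's top. Pushed along -y the chute slides 55 mm in all (starts in the first 6) against 5 N of friction and stays put; over 16 N bends the tin.
- dial: Bystander: white porcelain dial disc, 90 mm across, 5 mm thick, lying flat; origin under its centre.
- pinion: Bystander: brass pinion wheel, 55 mm across, 30 mm tall with its arbor, standing flat; origin under its centre.
- finial: Bystander: turned walnut finial, 48 mm across, 90 mm tall, standing; origin under its centre.
- clock_hand: Bystander: dark steel clock hand, about 115 mm long (x), 4 mm thick, lying flat; origin near its middle at its underside.

How it is judged:
By the outcome, as a careful person would: the job done as asked, in the order asked, and still so for the second after the job is handed in, with the robot touching nothing.
It also fails if it takes over 61 s, if anything falls off the work surface, if the arm or the gripper's body presses on something with over 40 N, if the wrist force passes 120 N, or if a joint passes its speed limit or range.

## Working session

There is one attempt and no reset: what is moved stays moved. The work goes in short steps, Python scripts to look and compute and a tool call to move; the robot and the scene stay as the last step left them, time stands still between calls to the robot, and variables do not carry over. Pictures are saved under pics/ and viewed, at most 10 in all, crops included, and the job is handed in when it is done.

Besides the shell and the picture viewer there is one more tool, called after "Request:" in YAML: its name, and indented under it one key for each argument. servo_tool: Moves the arm, as the interface text tells. Its arguments: {"type":"object","properties":{"rows":{"type":"array"}},"required":["rows"]}

```bash
mkdir -p pics; ls; cat > h.py <<'E'
import numpy as np, cv2
from bench import arm
from scipy.spatial.transform import Rotation as R
def snap(n,f):
    p=arm.camera_params(n); im=np.array(arm.get_image(n)); cv2.imwrite(f,im[:,:,::-1]); return im,p
def ray(p,u,v,fish=False):
    K=np.array(p["intrinsics"]);Rm=np.array(p["R"]);t=np.array(p["t"])
    d=np.array([(u-K[0,2])/K[0,0],(v-K[1,2])/K[1,1],1.])
    if fish:
        a=d[:2];r=np.linalg.norm(a);d=np.r_[a/max(r,1e-9)*np.sin(r),np.cos(r)]
    return -Rm.T@t, Rm.T@d
def onz(p,u,v,z,fish=False):
    c,d=ray(p,u,v,fish); return c+d*(z-c[2])/d[2]
def proj(p,X):
    K=np.array(p["intrinsics"]);x=np.array(p["R"])@X+np.array(p["t"]);x=K@x;return x[:2]/x[2]
E
python3 - <<'E'
from h import *
import pickle
a,p=snap("scene","pics/scene.png");b,q=snap("top","pics/top.png");c,w=snap("wrist","pics/wrist.png")
pickle.dump((p,q,w),open("cams.pkl","wb"))
print(arm.read_state());print(p,q)
E
```

```text
pics
{'clock': 0.15, 'joints': array([ 1.58260918e+00,  3.85379313e-01,  6.94228059e-03, -3.32856081e-04,
       -1.19399282e+00, -2.58580587e-01]), 'joint_vel': array([-0.00060622, -0.00407969,  0.00308888,  0.0007853 , -0.00083549,
        0.0009934 ]), 'joint_efforts': array([ 3.28853330e-04, -3.92674828e+01,  1.88580859e+01,  4.18857157e+00,
       -3.41465224e-03, -2.24157887e-06]), 'position': array([152.56426352, 605.64521391, 230.47707689]), 'ee_rot': array([ 9.92389966e-01, -1.23131901e-01, -4.32028691e-05,  8.30162610e-04]), 'contact_force': array([ 0.16704621, -0.48833302, -0.38585586]), 'wrist_torque': array([ 0.05094412, -0.00539718, -0.0100423 ]), 'grasp_force': 0.0, 'gripper_width': 85.05355036722715}
{'intrinsics': array([[518.50673903,   0.        , 315.40893974],
       [  0.        , 518.50673903, 202.24116842],
       [  0.        ,   0.        ,   1.        ]]), 'R': array([[-0.08158646,  0.99666519,  0.00146291],
       [ 0.86794969,  0.07177122, -0.49143894],
       [-0.48990508, -0.03882503, -0.8709108 ]]), 't': array([ -70.06317635, -452.57756805, 1303.05920692])} {'intrinsics': array([[506.99771492,   0.        , 310.61487891],
       [  0.        , 506.99771492, 200.74144765],
       [  0.        ,   0.        ,   1.        ]]), 'R': array([[-0.00326205, -0.9999476 , -0.00970363],
       [-0.99380142,  0.00431999, -0.11108587],
       [ 0.11112197,  0.00928112, -0.99376344]]), 't': array([ 101.34907335,  569.56017716, 1150.23387313])}
```

View pics/scene.png

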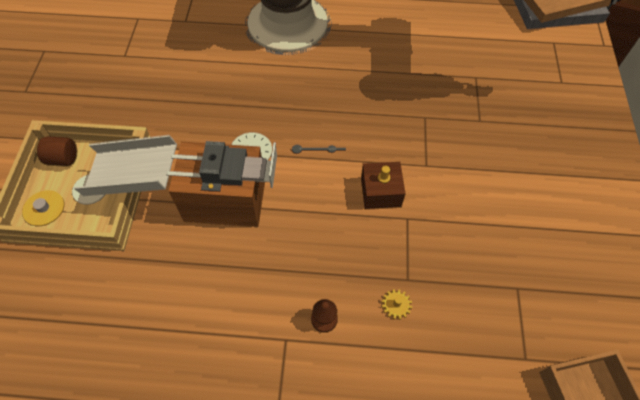

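View pics/top.png

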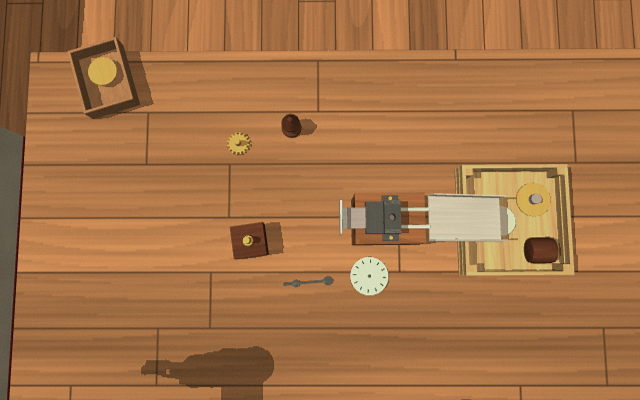

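The scene view shows the pin at (385,172), the knuckle hole near (211,157) and the end plate at about (275,163). The top view shows the pin at (248,240), the knuckle hole near (392,217), the plate at (341,217), the hand at (308,282) and the dial at (370,276). I'll zoom in on both.

```bash
python3 - <<'E'
import cv2,numpy as np
a=cv2.imread("pics/top.png");b=cv2.imread("pics/scene.png")
r=lambda im,x,y,w,h,k:cv2.resize(im[y:y+h,x:x+w],None,fx=k,fy=k,interpolation=cv2.INTER_CUBIC)
t1=r(a,330,190,100,60,4);t2=r(a,225,215,60,60,4);s1=r(b,190,130,100,60,4);s2=r(b,350,150,60,60,4)
cv2.imwrite("pics/z1.png",np.vstack([np.hstack([t1,t2]),np.hstack([s1,s2])]))
E
```

```text
(no output)
```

View pics/z1.png

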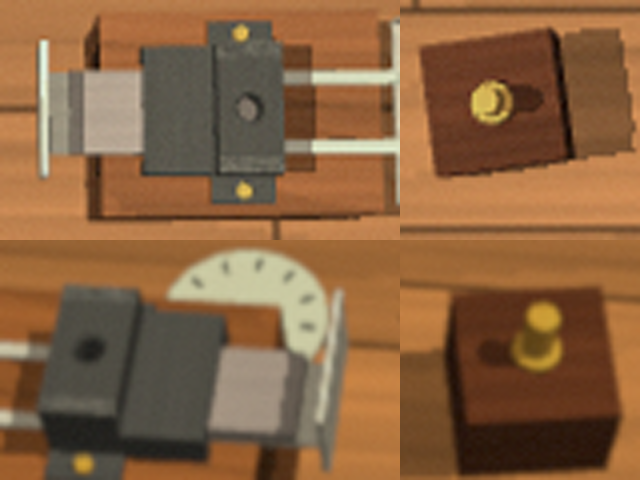

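```bash
python3 - <<'E'
from h import *
import pickle
p,q,w=pickle.load(open("cams.pkl","rb"))
print("hole",onz(q,391.9,216.4,156),onz(p,212.1,157.1,156))
print("knobtop",onz(q,246.4,240.1,88),onz(p,385.9,169.1,88))
for n,uv in dict(holT=(480,103)).items(): pass
print("plate top ends outer",onz(q,339.6,199.8,164),onz(q,339.6,233.7,164))
print("knuckle corners",[onz(q,330+x/4-.4,190+y/4-.4,156).round(1)[:2] for x,y in((214,44),(283,44),(283,172),(214,172))])
print("tcp start px",proj(q,np.array([152,606,231.])))
print("hand ends",onz(q,284,284,4),onz(q,333,281,4),"dial",onz(q,370,276,5))
s=arm.read_state();print(R.from_quat(s["ee_rot"]).as_matrix().round(3))
print("holder top corners",[onz(q,225+x/4-.4,215+y/4-.4,55).round(1)[:2] for x,y in((21,46),(150,30),(172,157),(38,176))])
E
```

```text
hole [522.65502892 -70.63764497 156.        ] [523.91521553 -69.60782389 156.        ]
knobtop [476.98793757 240.55690925  88.        ] [478.78952969 243.36738633  88.        ]
plate top ends outer [556.90685155  37.94334422 164.        ] [486.80767402  38.61701878 164.        ]
knuckle corners [array([555.7, -53. ]), array([555.6, -88.9]), array([489. , -87.4]), array([489.1, -51.7])]
tcp start px [ 37.89276936 413.31490142]
hand ends [376.79277824 162.53975188   4.        ] [383.42868061  47.55131359   4.        ] dial [394.8213874  -39.23167885   5.        ]
[[ 0.97  -0.244 -0.   ]
 [-0.244 -0.97  -0.002]
 [ 0.     0.002 -1.   ]]
holder top corners [array([510.1, 283.1]), array([518.9, 209.7]), array([446.9, 196.7]), array([436.5, 272.4])]
```

View pics/wrist.png

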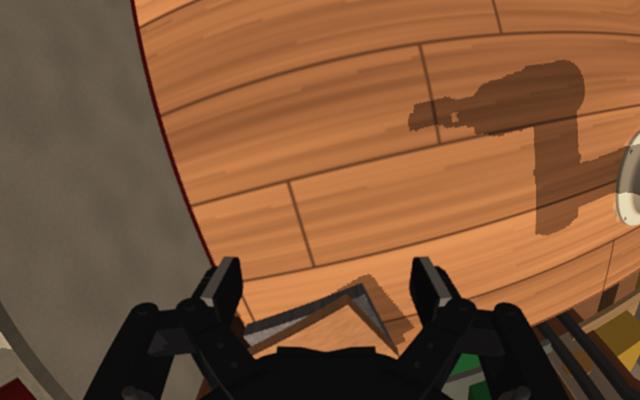

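Holder and pin are near (478,242) and the knuckle hole near (523,-70). The chute axes are close to the world axes, with the plate's outer face at y≈38. The wrist view shows the fingers at about (225,290) and (430,290). I'll move above the pin and yaw so that tool +x points along -y.

Request:
servo_tool:
  rows:
    - [[85, 50, 34, 5, 0, 0, 0.17], [85, 101, 68, 10, 0, 0, 0.33], [85, 152, 103, 15, 0, 0, 0.5], [85, 202, 137, 20, 0, 0, 0.66], [85, 253, 171, 25, 0, 0, 0.83], [85, 303, 205, 30, 0, 0, 0.99], [85, 354, 239, 35, 0, 0, 1.16], [85, 404, 273, 40, 0, 0, 1.324], [85, 404, 273, 40, 0, 0, 1.324], [85, 404, 273, 40, 0, 0, 1.324]]

```text
clock: 1.4
position: [477.7, 242.4, 191.1]
ee_rot: [-0.707, 0.707, 0.0, -0.0]
contact_force: [-0.8, -0.1, 0.1]
gripper_width: 84.9
grasp_force: 0.0
```

```bash
python3 - <<'E'
from h import *
import pickle
s=arm.read_state()
c,w=snap("wrist","pics/w2.png");pickle.dump(w,open("w2.pkl","wb"))
print(s["position"],s["joints"].round(3),s["contact_force"]);Rm=R.from_quat(s["ee_rot"]).as_matrix();print(Rm.round(4))
cam=-np.array(w["R"]).T@np.array(w["t"]);print("cam in tool",Rm.T@(cam-s["position"]),w["intrinsics"])
E
```

```text
[477.65578954 242.39050497 191.08181612] [ 0.772  0.268 -0.271 -0.    -1.032 -0.773] [-0.78144139 -0.11836783  0.05234108]
[[-3.e-04 -1.e+00 -5.e-04]
 [-1.e+00  3.e-04 -2.e-04]
 [ 2.e-04  5.e-04 -1.e+00]]
cam in tool [  83.05274154   -0.54238877 -143.49645162] [[309.70691629   0.         325.70033489]
 [  0.         309.70691629 198.40250805]
 [  0.           0.           1.        ]]
```

View pics/w2.png

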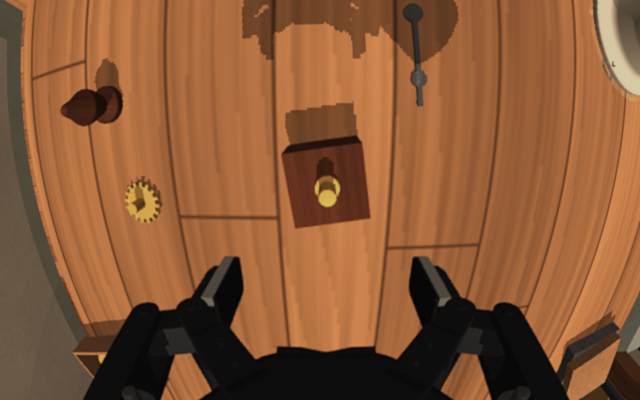

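The wrist view shows the knob top at about (327,199) and the hole/block centred near (327,185). I'll take the exact position from a colour mask.

```bash
python3 - <<'E'
from h import *
import pickle
w=pickle.load(open("w2.pkl","rb"))
im=cv2.imread("pics/w2.png");h=cv2.cvtColor(im,cv2.COLOR_BGR2HSV)
m=cv2.inRange(h,(20,120,120),(35,255,255));m[:140]=0;m[:,:280]=0;m[230:]=0;m[:,370:]=0
ys,xs=np.nonzero(m);print(len(xs),xs.min(),xs.max(),ys.min(),ys.max())
for y in range(ys.min(),ys.max()+1): r=xs[ys==y];print(y,r.min(),r.max(),int(h[y,r.min():r.max()+1,2].mean()),end=' | ')
for v in (198,199,200):print(onz(w,327,v,88,True))
E
```

```text
298 315 339 179 206
179 334 334 189 | 180 334 335 205 | 181 334 336 208 | 182 333 337 203 | 183 317 337 139 | 184 316 338 135 | 185 316 338 132 | 186 315 338 134 | 187 315 339 135 | 188 315 339 134 | 189 315 339 142 | 190 315 339 163 | 191 316 338 178 | 192 316 338 188 | 193 316 337 196 | 194 317 337 199 | 195 320 336 211 | 196 320 335 214 | 197 320 335 214 | 198 319 335 214 | 199 319 335 214 | 200 320 335 214 | 201 320 334 214 | 202 321 334 213 | 203 321 333 214 | 204 322 332 213 | 205 324 331 207 | 206 325 329 176 | [476.95865945 243.10550795  88.        ]
[476.95681698 243.99453187  88.        ]
[476.9549628  244.88552837  88.        ]
```

Request:
servo_tool:
  rows:
    - [[60, 0, 0.7, 30, 0, 0, 0], [60, 0, 0.7, 65, 0, 0, 0], [60, 0, 0.7, 100, 0, 0, 0], [60, 0, 0.7, 120, 0, 0, 0], [60, 0, 0.7, 127, 0, 0, 0], [60, 0, 0.7, 127, 0, 0, 0], [8, 0, 0.7, 127, 0, 0, 0], [8, 0, 0.7, 127, 0, 0, 0], [8, 0, 0.7, 127, 0, 0, 0], [8, 0, 0.7, 127, 0, 0, 0]]

```text
clock: 2.7
position: [477.4, 242.9, 65.2]
ee_rot: [0.707, -0.707, 0.0, -0.001]
contact_force: [-2.8, -0.3, 6.4]
gripper_width: 13.9
grasp_force: 58.6
```

Request:
servo_tool:
  rows:
    - [[8, 0, 0, -10, 0, 0, 0], [8, 0, 0, -40, 0, 0, 0], [8, 0, 0, -80, 0, 0, 0], [8, 0, 0, -120, 0, 0, 0], [8, 0, 0, -160, 0, 0, 0], [8, 0, 0, -190, 0, 0, 0], [8, 0, 0, -190, 0, 0, 0], [8, 0, 0, -190, 0, 0, 0]]

```text
clock: 3.7
position: [476.2, 242.1, 253.1]
ee_rot: [-0.707, 0.707, 0.0, -0.001]
contact_force: [0.5, 0.1, -0.6]
gripper_width: 13.6
grasp_force: 58.6
```

```bash
python3 - <<'E'
from h import *
s=arm.read_state();print(s["position"],s["contact_force"],s["gripper_width"],R.from_quat(s["ee_rot"]).as_matrix().round(4))
im,p=snap("scene","pics/s3.png");c,w=snap("wrist","pics/w3.png")
u=proj(p,s["position"]).astype(int);print(u)
x,y=max(u[0]-40,0),max(u[1]-40,0)
a=cv2.resize(im[y:y+80,x:x+80,::-1],(400,400),interpolation=cv2.INTER_CUBIC)
b=cv2.resize(c[180:380,225:425,::-1],(400,400),interpolation=cv2.INTER_CUBIC)
cv2.imwrite("pics/z3.png",np.hstack([a,b]))
E
```

```text
[476.20975283 242.09438463 253.09485349] [ 0.48654092  0.09254441 -0.62642219] 13.632010442957624 [[-5.0e-04 -1.0e+00 -2.2e-03]
 [-1.0e+00  5.0e-04 -9.0e-04]
 [ 9.0e-04  2.2e-03 -1.0e+00]]
[397 111]
```

View pics/z3.png

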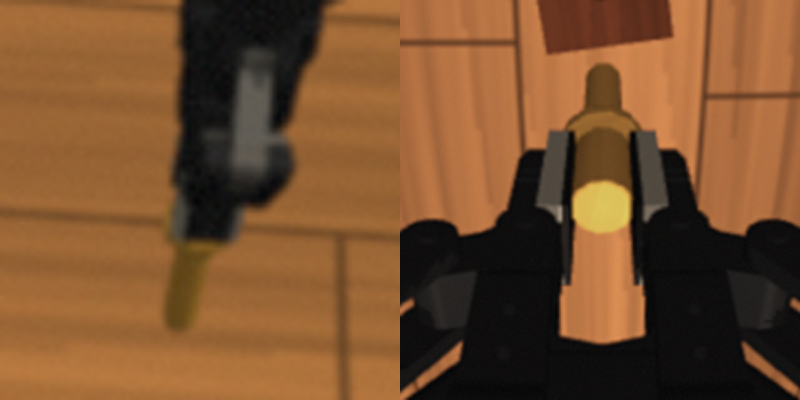

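The pin is gripped and hanging down: knob top at about (326,283) and shank tip at about (326,214) in the wrist frame. I'll check the tilt and offset.

```bash
python3 - <<'E'
from h import *
w=arm.camera_params("wrist");s=arm.read_state();Rm=R.from_quat(s["ee_rot"]).as_matrix();P=s["position"]
im=cv2.imread("pics/w3.png");h=cv2.cvtColor(im,cv2.COLOR_BGR2HSV)
m=cv2.inRange(h,(18,110,60),(35,255,255))
for y in range(208,300,3):
    r=np.nonzero(m[y,300:352])[0]
    if len(r):print(y,300+r.min(),300+r.max(),int(h[y,300+r.min():301+r.max(),2].mean()),end=' | ')
f=lambda u,v,dz:(Rm.T@(onz(w,u,v,P[2]+dz,True)-P)).round(1)
print();print("knobtop",f(326,283,23),"tip edge",f(326,211.5,-60),f(326,214,-60))
E
```

```text
271 320 332 195 | 274 315 337 216 | 277 313 339 219 | 280 311 339 217 | 283 310 340 210 | 286 311 340 214 | 289 311 339 213 | 292 315 337 220 | 295 320 332 218 | 
knobtop [  0.3  -0.3 -23. ] tip edge [ 3.9 -0.2 60. ] [ 2.  -0.2 60. ]
```

Request:
servo_tool:
  rows:
    - [[8, 20, -4, -4, 0, 0, 0], [8, 60, -10, -5, 0, 0, 0], [8, 105, -17, -5, 0, 0, 0], [8, 150, -24, -5, 0, 0, 0], [8, 195, -31, -5, 0, 0, 0], [8, 235, -38, -5, 0, 0, 0], [8, 265, -44, -5, 0, 0, 0], [8, 280, -47, 0, 0, 0, 0], [8, 280, -47, 0, 0, 0, 0], [8, 280, -47, 0, 0, 0, 0]]

```text
clock: 5.05
position: [523.9, -36.9, 254.1]
ee_rot: [0.707, -0.707, -0.0, 0.0]
contact_force: [0.4, -0.5, -0.8]
gripper_width: 13.8
grasp_force: 58.6
```

```bash
python3 - <<'E'
from h import *
import pickle
s=arm.read_state();c,w=snap("wrist","pics/w4.png");pickle.dump((s,w),open("w4.pkl","wb"))
print(s["position"],s["contact_force"])
cv2.imwrite("pics/z4.png",cv2.resize(c[90:290,200:440,::-1],None,fx=3,fy=3,interpolation=cv2.INTER_CUBIC)[:600])
E
```

```text
[523.86210947 -36.94046232 254.06417315] [ 0.41199199 -0.48199846 -0.83225581]
```

View pics/z4.png

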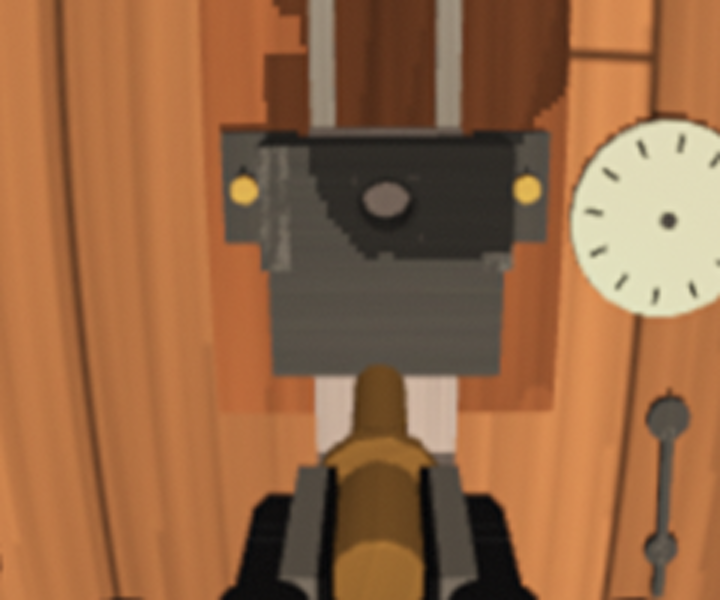

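The hole's dark ring is centred at crop (385.5,204), i.e. pixel (328.2,157.7).

```bash
python3 - <<'E'
from h import *
import pickle
s,w=pickle.load(open("w4.pkl","rb"));Rm=R.from_quat(s["ee_rot"]).as_matrix()
H=onz(w,328.2,157.7,156,True);print(H,"tool delta",Rm.T@(H-s["position"]))
print([onz(w,200+u/3-.3,90+v/3-.3,156,True).round(1) for u,v in((357,204),(414,204),(385,178),(385,230))])
f=lambda u,v,dz:(Rm.T@(onz(w,u,v,s["position"][2]+dz,True)-s["position"])).round(1)
print("tip far edge",f(200+381/3,90+366/3,-60))
E
```

```text
[522.31409755 -71.69480112 156.        ] tool delta [34.75511313  1.51513507 98.0644122 ]
[array([529.9, -71.7, 156. ]), array([514.8, -71.7, 156. ]), array([522.5, -78.7, 156. ]), array([522.4, -64.6, 156. ])]
tip far edge [ 3.5  0.5 60. ]
```

Request:
servo_tool:
  rows:
    - [[8, 10, 0.3, 0, 0, 0, 0], [8, 22, 0.7, 0, 0, 0, 0], [8, 32, 1.1, 5, 0, 0, 0], [8, 34.5, 1.1, 15, 0, 0, 0], [8, 34.5, 1.1, 25, 0, 0, 0], [8, 34.5, 1.1, 31, 0, 0, 0], [8, 34.5, 1.1, 31, 0, 0, 0], [8, 34.5, 1.1, 31, 0, 0, 0]]

```text
clock: 6.1
position: [523.2, -71.7, 223.6]
ee_rot: [0.707, -0.707, 0.0, -0.0]
contact_force: [0.3, 0.2, -1.7]
gripper_width: 13.8
grasp_force: 58.6
```

```bash
python3 - <<'E'
from h import *
import pickle
s=arm.read_state();c,w=snap("wrist","pics/w5.png");d,p=snap("scene","pics/s5.png");pickle.dump((s,w),open("w5.pkl","wb"))
print(s["position"],s["contact_force"])
a=cv2.resize(c[175:275,275:375,::-1],(400,400),interpolation=cv2.INTER_CUBIC)
u=proj(p,np.array([523,-70,156])).astype(int);print(u)
b=cv2.resize(d[u[1]-40:u[1]+20,u[0]-30:u[0]+30,::-1],(400,400),interpolation=cv2.INTER_CUBIC)
cv2.imwrite("pics/z5.png",np.hstack([a,b]))
E
```

```text
[523.21628766 -71.70995706 223.57770839] [ 0.32933842  0.15910736 -1.66426133]
[211 156]
```

View pics/z5.png

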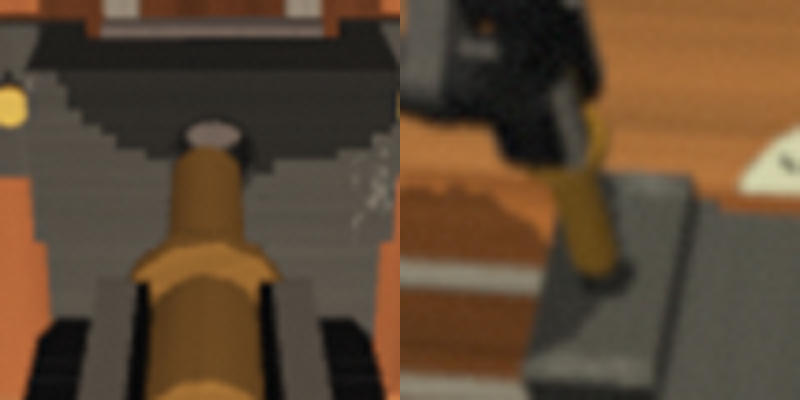

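The tip sits just above the mouth, with the hole's ring visible slightly right of it in the wrist view and slightly right and below in the scene view. I'll quantify the offset.

```bash
python3 - <<'E'
from h import *
import pickle
s,w=pickle.load(open("w5.pkl","rb"));p,q,_=pickle.load(open("cams.pkl","rb"))
print("far rim",onz(w,275+214/4,175+120/4,156,True),"L,R rim",onz(w,275+182/4,175+140/4,156,True),onz(w,275+248/4,175+150/4,156,True))
print("tip far edge",onz(w,275+208/4,175+148/4,163.6,True), "shank LR", onz(w,275+172/4,175+170/4,168,True),onz(w,275+244/4,175+170/4,168,True))
print("scene tip ctr",onz(p,181+199/6.67,116+270/6.67,163.6),"bottom edge",onz(p,181+200/6.67,116+277/6.67,163.6))
E
```

```text
far rim [521.67883738 -77.69956426 156.        ] L,R rim [527.50021355 -73.80395266 156.        ] [515.42664639 -71.85897667 156.        ]
tip far edge [522.78592424 -75.21606914 163.6       ] shank LR [529.04735355 -72.81815774 168.        ] [516.53897771 -72.83645041 168.        ]
scene tip ctr [527.8440826  -69.80535215 163.6       ] bottom edge [530.00715008 -69.14651977 163.6       ]
```

Request:
servo_tool:
  rows:
    - [[8, -0.5, 1.2, 0, 0, 0, 0], [8, -0.5, 1.2, 3, 0, 0, 0], [8, -0.5, 1.2, 6, 0, 0, 0], [8, -0.5, 1.2, 9, 0, 0, 0], [8, -0.5, 1.2, 11, 0, 0, 0], [8, -0.5, 1.2, 13, 0, 0, 0], [8, -0.5, 1.2, 13, 0, 0, 0]]

```text
clock: 7.08
position: [521.7, -71.4, 210.1]
ee_rot: [0.707, -0.707, -0.0, 0.0]
contact_force: [0.4, 0.5, -1.2]
gripper_width: 14.1
grasp_force: 58.6
```

```bash
python3 - <<'E'
from h import *
s=arm.read_state();print(s["position"],s["contact_force"],s["wrist_torque"])
E
```

```text
[521.66395963 -71.35665652 210.13133131] [ 0.38931685  0.5297135  -1.19263116] [ 0.00962331 -0.03490531 -0.00036307]
```

Tip is 6 mm inside with no contact force. Continuing down gently.

Request:
servo_tool:
  rows:
    - [[8, 0, 0, 2.5, 0, 0, 0], [8, 0, 0, 5, 0, 0, 0], [8, 0, 0, 7.5, 0, 0, 0], [8, 0, 0, 10, 0, 0, 0], [8, 0, 0, 12, 0, 0, 0], [8, 0, 0, 14, 0, 0, 0], [8, 0, 0, 16, 0, 0, 0], [8, 0, 0, 16, 0, 0, 0]]

```text
clock: 8.07
position: [521.6, -71.4, 194.1]
ee_rot: [-0.707, 0.707, 0.0, -0.0]
contact_force: [0.1, 0.4, -1.1]
gripper_width: 13.8
grasp_force: 58.6
```

Request:
servo_tool:
  rows:
    - [[8, 0, 0, 0.7, 0, 0, 0], [8, 0, 0, 1.4, 0, 0, 0], [8, 0, 0, 2, 0, 0, 0], [8, 0, 0, 2, 0, 0, 0]]

```text
clock: 8.57
position: [521.7, -71.4, 192.3]
ee_rot: [0.707, -0.707, -0.0, 0.0]
contact_force: [0.4, 0.9, -0.9]
gripper_width: 13.7
grasp_force: 58.6
```

Request:
servo_tool:
  rows:
    - [[8, 0, 0, 0.5, 0, 0, 0], [8, 0, 0, 1, 0, 0, 0], [8, 0, 0, 1.5, 0, 0, 0], [8, 0, 0, 1.5, 0, 0, 0]]

```text
clock: 9.07
position: [521.8, -71.4, 191.2]
ee_rot: [0.707, -0.707, 0.0, -0.0]
contact_force: [-0.7, -0.6, 2.2]
gripper_width: 13.9
grasp_force: 58.8
```

The pin is on the lug. Release it and back up.

Request:
servo_tool:
  rows:
    - [[20, 0, 0, 0, 0, 0, 0], [35, 0, 0, 0, 0, 0, 0], [45, 0, 0, 0, 0, 0, 0], [45, 0, 0, 0, 0, 0, 0], [45, 0, 0, -15, 0, 0, 0], [45, 0, 0, -45, 0, 0, 0], [45, 0, 0, -70, 0, 0, 0], [45, 0, 0, -70, 0, 0, 0]]

```text
clock: 10.07
position: [523.2, -71.4, 264.1]
ee_rot: [0.707, -0.707, 0.002, -0.002]
contact_force: [-0.2, 0.1, -0.5]
gripper_width: 45.3
grasp_force: 0.0
```

Request:
servo_tool:
  rows:
    - [[0, -40, 0, 0, 0, 0, 0], [0, -85, 0, 0, 0, 0, 0], [0, -125, 0, 0, 0, 0, 0], [0, -140, 0, 0, 0, 0, 0], [0, -140, 0, 30, 0, 0, 0], [0, -140, 0, 70, 0, 0, 0], [0, -140, 0, 105, 0, 0, 0], [0, -140, 0, 122, 0, 0, 0], [0, -140, 0, 122, 0, 0, 0], [0, -140, 0, 122, 0, 0, 0]]

```text
clock: 11.32
position: [522.3, 68.5, 139.6]
ee_rot: [-0.707, 0.707, -0.0, 0.001]
contact_force: [0.3, 0.0, 0.3]
gripper_width: -0.0
grasp_force: 0.0
```

```bash
python3 - <<'E'
from h import *
s=arm.read_state();print(s["position"],s["contact_force"],s["gripper_width"])
c,w=snap("wrist","pics/w6.png");d,p=snap("scene","pics/s6.png")
print("cam",-np.array(w["R"]).T@np.array(w["t"]))
a=cv2.resize(c[0:400,120:520,::-1],(400,400),interpolation=cv2.INTER_AREA)
b=cv2.resize(d[100:200,180:280,::-1],(400,400),interpolation=cv2.INTER_CUBIC)
cv2.imwrite("pics/z6.png",np.hstack([a,b]))
E
```

```text
[522.33693552  68.50853814 139.61379038] [0.28819699 0.01019285 0.33208155] -0.04027665916744294
cam [522.68094864 -14.60961641 283.09273021]
```

View pics/z6.png

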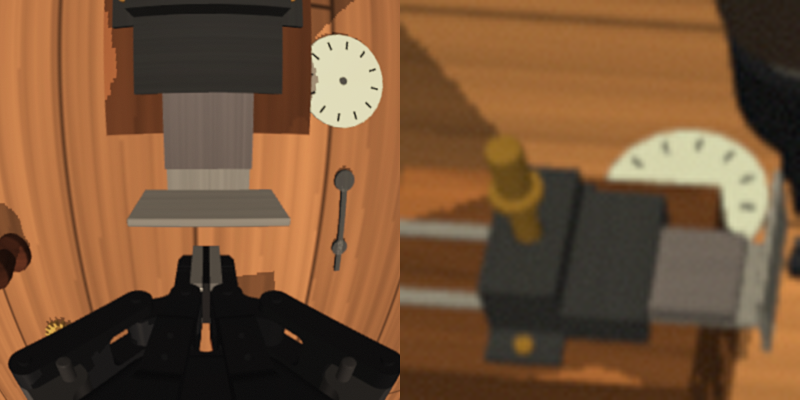

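The pin stands in the knuckle, and the fingers (207,285 in the crop) are centred on the plate (209,225). Approaching contact.

Request:
servo_tool:
  rows:
    - [[0, 6, 0, 0, 0, 0, 0], [0, 11, 0, 0, 0, 0, 0], [0, 14, 0, 0, 0, 0, 0], [0, 15, 0, 0, 0, 0, 0], [0, 16, 0, 0, 0, 0, 0], [0, 17, 0, 0, 0, 0, 0], [0, 17, 0, 0, 0, 0, 0]]

```text
clock: 12.3
position: [521.7, 51.6, 138.8]
ee_rot: [0.707, -0.707, -0.0, 0.0]
contact_force: [0.0, 0.3, 0.2]
gripper_width: -0.1
grasp_force: 0.0
```

```bash
cat > chk.py <<'E'
from h import *
s=arm.read_state();im=np.array(arm.get_image("scene"))
cv2.imwrite("pics/last.png",im[:,:,::-1])
h=cv2.cvtColor(im,cv2.COLOR_RGB2HSV)[120:165,190:240]
m=cv2.inRange(h,(20,140,80),(35,255,255));ys,xs=np.nonzero(m)
# plate position: whitish
print("y",s["position"][1].round(2),"z",s["position"][2].round(2),"F",s["contact_force"].round(1),"pin top row",120+ys.min() if len(ys) else None,"n",len(ys),"t",s["clock"])
E
python3 chk.py
```

```text
y 51.62 z 138.75 F [0.  0.3 0.2] pin top row None n 0 t 12.3
```

Request:
servo_tool:
  rows:
    - [[0, 0.8, 0, 0, 0, 0, 0], [0, 1.6, 0, 0, 0, 0, 0], [0, 2.4, 0, 0, 0, 0, 0], [0, 3.2, 0, 0, 0, 0, 0], [0, 4, 0, 0, 0, 0, 0]]

```text
clock: 12.98
position: [521.8, 48.7, 138.8]
ee_rot: [0.707, -0.707, -0.0, -0.001]
contact_force: [-2.4, 5.9, 1.3]
gripper_width: -0.1
grasp_force: 2.9
```

```bash
python3 - <<'E'
import cv2
h=cv2.cvtColor(cv2.imread("pics/last.png"),cv2.COLOR_BGR2HSV)
print(h[132:162:3,204:214:3].tolist())
E
python3 chk.py
```

```text
[[[15, 168, 152], [15, 172, 153], [14, 165, 156], [14, 165, 156]], [[19, 191, 147], [19, 190, 145], [15, 171, 152], [14, 168, 161]], [[19, 189, 151], [19, 188, 149], [17, 183, 117], [15, 169, 173]], [[19, 195, 118], [19, 191, 107], [19, 194, 88], [14, 147, 134]], [[18, 195, 102], [18, 190, 102], [19, 197, 92], [18, 190, 133]], [[19, 188, 115], [18, 185, 102], [18, 192, 93], [19, 191, 140]], [[19, 190, 145], [19, 193, 128], [19, 190, 137], [19, 190, 125]], [[18, 109, 70], [18, 176, 103], [18, 190, 106], [19, 182, 84]], [[26, 38, 54], [18, 107, 67], [19, 189, 104], [19, 178, 93]], [[23, 38, 53], [26, 38, 53], [19, 179, 97], [19, 177, 91]]]
y 48.75 z 138.85 F [-2.4  5.9  1.3] pin top row None n 0 t 12.975
```

Request:
servo_tool:
  rows:
    - [[0, 0.6, 0, 0, 0, 0, 0], [0, 1.2, 0, 0, 0, 0, 0], [0, 1.8, 0, 0, 0, 0, 0], [0, 2.4, 0, 0, 0, 0, 0], [0, 3, 0, 0, 0, 0, 0]]

```text
clock: 13.65
position: [521.8, 45.8, 138.8]
ee_rot: [0.707, -0.707, -0.0, -0.001]
contact_force: [-1.2, 5.7, 1.3]
gripper_width: -0.1
grasp_force: 2.9
```

```bash
sed -i 's/(20,140,80),(35/(18,178,80),(35/; s/RGB2HSV)\[120:165,190:240\]/RGB2HSV)[120:170,198:222]/' chk.py; python3 chk.py
```

```text
y 45.84 z 138.84 F [-1.2  5.7  1.3] pin top row 134 n 221 t 13.65
```

Request:
servo_tool:
  rows:
    - [[0, 0.7, 0, 0, 0, 0, 0], [0, 1.4, 0, 0, 0, 0, 0], [0, 2.1, 0, 0, 0, 0, 0], [0, 2.8, 0, 0, 0, 0, 0], [0, 3.5, 0, 0, 0, 0, 0], [0, 4.2, 0, 0, 0, 0, 0]]

```text
clock: 14.45
position: [521.8, 41.6, 138.9]
ee_rot: [0.707, -0.707, -0.0, -0.001]
contact_force: [-1.7, 5.5, 1.0]
gripper_width: 0.2
grasp_force: 2.9
```

```bash
python3 chk.py
```

```text
y 41.64 z 138.86 F [-1.7  5.5  1. ] pin top row 134 n 221 t 14.45
```

Request:
servo_tool:
  rows:
    - [[0, 0.5, 0, 0, 0, 0, 0], [0, 1, 0, 0, 0, 0, 0], [0, 1.5, 0, 0, 0, 0, 0], [0, 2, 0, 0, 0, 0, 0]]

```text
clock: 15.0
position: [521.8, 39.6, 138.8]
ee_rot: [0.707, -0.707, -0.0, -0.001]
contact_force: [-1.8, 6.0, 0.0]
gripper_width: -0.0
grasp_force: 2.9
```

```bash
python3 chk.py
```

```text
y 39.64 z 138.82 F [-1.8  6.   0. ] pin top row 134 n 222 t 15.0
```

Force is steady at 5.5–6 N. I'll continue in 2 mm steps, checking each.

Request:
servo_tool:
  rows:
    - [[0, 0.5, 0, 0, 0, 0, 0], [0, 1, 0, 0, 0, 0, 0], [0, 1.5, 0, 0, 0, 0, 0], [0, 2, 0, 0, 0, 0, 0]]

```text
clock: 15.55
position: [521.8, 37.6, 138.9]
ee_rot: [0.707, -0.707, -0.0, -0.001]
contact_force: [-1.1, 5.2, 1.0]
gripper_width: -0.0
grasp_force: 2.9
```

```bash
python3 chk.py
```

```text
y 37.65 z 138.87 F [-1.1  5.2  1. ] pin top row 134 n 220 t 15.55
```

Request:
servo_tool:
  rows:
    - [[0, 0.5, 0, 0, 0, 0, 0], [0, 1, 0, 0, 0, 0, 0], [0, 1.5, 0, 0, 0, 0, 0], [0, 2, 0, 0, 0, 0, 0]]

```text
clock: 16.1
position: [521.8, 35.6, 138.8]
ee_rot: [0.707, -0.707, -0.0, -0.001]
contact_force: [-1.1, 5.7, -0.4]
gripper_width: 0.3
grasp_force: 2.9
```

```bash
python3 chk.py
```

```text
y 35.64 z 138.82 F [-1.1  5.7 -0.4] pin top row 134 n 222 t 16.1
```

Request:
servo_tool:
  rows:
    - [[0, 0.5, 0, 0, 0, 0, 0], [0, 1, 0, 0, 0, 0, 0], [0, 1.5, 0, 0, 0, 0, 0], [0, 2, 0, 0, 0, 0, 0]]

```text
clock: 16.65
position: [521.8, 33.7, 138.8]
ee_rot: [0.707, -0.707, -0.0, -0.001]
contact_force: [-1.9, 5.0, 0.6]
gripper_width: -0.2
grasp_force: 2.9
```

```bash
python3 chk.py
```

```text
y 33.65 z 138.81 F [-1.9  5.   0.6] pin top row 134 n 218 t 16.65
```

Request:
servo_tool:
  rows:
    - [[0, 0.5, 0, 0, 0, 0, 0], [0, 1, 0, 0, 0, 0, 0], [0, 1.5, 0, 0, 0, 0, 0], [0, 2, 0, 0, 0, 0, 0]]

```text
clock: 17.2
position: [521.8, 31.6, 138.8]
ee_rot: [0.707, -0.707, -0.0, -0.001]
contact_force: [-0.7, 5.5, 0.4]
gripper_width: 0.2
grasp_force: 2.9
```

```bash
python3 chk.py
```

```text
y 31.63 z 138.84 F [-0.7  5.5  0.4] pin top row 134 n 220 t 17.2
```

Request:
servo_tool:
  rows:
    - [[0, 0.5, 0, 0, 0, 0, 0], [0, 1, 0, 0, 0, 0, 0], [0, 1.5, 0, 0, 0, 0, 0], [0, 2, 0, 0, 0, 0, 0]]

```text
clock: 17.75
position: [521.8, 29.6, 138.8]
ee_rot: [0.707, -0.707, -0.0, -0.001]
contact_force: [-1.4, 6.5, 0.6]
gripper_width: -0.2
grasp_force: 2.9
```

```bash
python3 chk.py
```

```text
y 29.65 z 138.81 F [-1.4  6.5  0.6] pin top row 134 n 225 t 17.75
```

Request:
servo_tool:
  rows:
    - [[0, 0.5, 0, 0, 0, 0, 0], [0, 1, 0, 0, 0, 0, 0], [0, 1.5, 0, 0, 0, 0, 0], [0, 2, 0, 0, 0, 0, 0]]

```text
clock: 18.3
position: [521.8, 27.6, 138.8]
ee_rot: [0.707, -0.707, -0.0, -0.001]
contact_force: [-1.3, 5.7, 0.2]
gripper_width: 0.1
grasp_force: 2.9
```

```bash
python3 chk.py
```

```text
y 27.62 z 138.83 F [-1.3  5.7  0.2] pin top row 134 n 224 t 18.3
```

Request:
servo_tool:
  rows:
    - [[0, 0.5, 0, 0, 0, 0, 0], [0, 1, 0, 0, 0, 0, 0], [0, 1.5, 0, 0, 0, 0, 0], [0, 2, 0, 0, 0, 0, 0]]

```text
clock: 18.85
position: [521.8, 25.6, 138.8]
ee_rot: [0.707, -0.707, -0.0, -0.001]
contact_force: [-0.8, 7.0, 0.8]
gripper_width: -0.3
grasp_force: 2.9
```

```bash
python3 chk.py
```

```text
y 25.62 z 138.82 F [-0.8  7.   0.8] pin top row 134 n 215 t 18.85
```

Request:
servo_tool:
  rows:
    - [[0, 0.4, 0, 0, 0, 0, 0], [0, 0.8, 0, 0, 0, 0, 0], [0, 1.2, 0, 0, 0, 0, 0], [0, 1.2, 0, 0, 0, 0, 0]]

```text
clock: 19.4
position: [521.9, 24.4, 138.9]
ee_rot: [0.707, -0.707, -0.0, -0.001]
contact_force: [-1.6, 6.5, -0.1]
gripper_width: -0.4
grasp_force: 2.8
```

```bash
python3 chk.py
```

```text
y 24.39 z 138.85 F [-1.6  6.5 -0.1] pin top row 134 n 220 t 19.4
```

Request:
servo_tool:
  rows:
    - [[0, 0.5, 0, 0, 0, 0, 0], [0, 1, 0, 0, 0, 0, 0], [0, 1.5, 0, 0, 0, 0, 0], [0, 2, 0, 0, 0, 0, 0]]

```text
clock: 19.95
position: [521.9, 22.4, 138.9]
ee_rot: [0.707, -0.707, -0.0, -0.001]
contact_force: [-1.6, 6.0, 0.8]
gripper_width: -0.0
grasp_force: 2.9
```

```bash
python3 chk.py
```

```text
y 22.42 z 138.85 F [-1.6  6.   0.8] pin top row 134 n 219 t 19.95
```

Request:
servo_tool:
  rows:
    - [[0, 0.5, 0, 0, 0, 0, 0], [0, 1, 0, 0, 0, 0, 0], [0, 1.5, 0, 0, 0, 0, 0], [0, 2, 0, 0, 0, 0, 0]]

```text
clock: 20.5
position: [521.9, 20.5, 138.8]
ee_rot: [0.707, -0.707, -0.0, -0.001]
contact_force: [-1.2, 5.8, 0.5]
gripper_width: 0.0
grasp_force: 2.9
```

```bash
python3 chk.py
```

```text
y 20.46 z 138.84 F [-1.2  5.8  0.5] pin top row 134 n 218 t 20.5
```

Request:
servo_tool:
  rows:
    - [[0, 0.5, 0, 0, 0, 0, 0], [0, 1, 0, 0, 0, 0, 0], [0, 1.5, 0, 0, 0, 0, 0], [0, 2, 0, 0, 0, 0, 0]]

```text
clock: 21.05
position: [521.9, 18.3, 138.9]
ee_rot: [0.707, -0.707, -0.0, -0.001]
contact_force: [-1.4, 4.6, 0.3]
gripper_width: 0.1
grasp_force: 2.7
```

```bash
python3 chk.py
```

```text
y 18.35 z 138.86 F [-1.4  4.6  0.3] pin top row 135 n 210 t 21.05
```

The pin's top row shifted by one pixel and the force dipped, so it may be starting to catch. Smaller steps now.

Request:
servo_tool:
  rows:
    - [[0, 0.3, 0, 0, 0, 0, 0], [0, 0.6, 0, 0, 0, 0, 0], [0, 0.9, 0, 0, 0, 0, 0], [0, 0.9, 0, 0, 0, 0, 0]]

```text
clock: 21.6
position: [521.9, 17.4, 138.8]
ee_rot: [0.707, -0.707, -0.0, -0.001]
contact_force: [-1.2, 4.9, 0.4]
gripper_width: -0.3
grasp_force: 2.6
```

```bash
python3 chk.py
```

```text
y 17.4 z 138.84 F [-1.2  4.9  0.4] pin top row 135 n 211 t 21.6
```

Request:
servo_tool:
  rows:
    - [[0, 0.3, 0, 0, 0, 0, 0], [0, 0.6, 0, 0, 0, 0, 0], [0, 0.9, 0, 0, 0, 0, 0], [0, 0.9, 0, 0, 0, 0, 0]]

```text
clock: 22.15
position: [521.9, 16.5, 138.8]
ee_rot: [0.707, -0.707, -0.0, -0.001]
contact_force: [-0.9, 5.2, 1.4]
gripper_width: -0.1
grasp_force: 2.6
```

```bash
python3 chk.py
```

```text
y 16.49 z 138.84 F [-0.9  5.2  1.4] pin top row 135 n 211 t 22.15
```

Request:
servo_tool:
  rows:
    - [[0, 0.3, 0, 0, 0, 0, 0], [0, 0.6, 0, 0, 0, 0, 0], [0, 0.9, 0, 0, 0, 0, 0], [0, 0.9, 0, 0, 0, 0, 0]]

```text
clock: 22.7
position: [521.9, 15.6, 138.8]
ee_rot: [0.707, -0.707, -0.0, -0.001]
contact_force: [-0.5, 5.3, 0.6]
gripper_width: -0.1
grasp_force: 2.6
```

```bash
echo 'print("bot",120+ys.max(),"cen",(xs.mean()+198).round(2),(ys.mean()+120).round(2))' >>chk.py; python3 chk.py; python3 - <<'E'
import cv2,numpy as np
h=cv2.cvtColor(cv2.imread("pics/s6.png"),cv2.COLOR_BGR2HSV)[120:170,198:222]
ys,xs=np.nonzero(cv2.inRange(h,(18,178,80),(35,255,255)));print("before",len(ys),120+ys.min(),120+ys.max(),xs.mean()+198,ys.mean()+120)
E
```

```text
y 15.59 z 138.84 F [-0.5  5.3  0.6] pin top row 135 n 217 t 22.7
bot 159 cen 210.34 146.37
before 220 134 159 207.9409090909091 145.70909090909092
```

The pin's lean has changed. I'll look at it before going further.

```bash
python3 - <<'E'
from h import *
c,w=snap("wrist","pics/w7.png");d,p=snap("scene","pics/s7.png");t,q=snap("top","pics/t7.png")
print("axis pt px:",[ (proj(p,np.array([522.5,-70.5,z])).round(1),proj(q,np.array([522.5,-70.5,z])).round(1)) for z in (156,176,181,186,214,211)])
o=cv2.imread("pics/s6.png")
r=lambda im,s:cv2.resize(im,s,interpolation=cv2.INTER_CUBIC)
A=np.hstack([r(o[122:172,190:240],(266,300)),r(d[122:172,190:240,::-1],(267,300)),r(t[190:240,370:420,::-1],(267,300))])
B=np.hstack([r(c[:,:,::-1],(480,300)),r(c[0:120,230:358,::-1],(320,300))])
cv2.imwrite("pics/z7.png",np.vstack([A,B]))
E
```

```text
axis pt px: [(array([211.7, 156.4]), array([391.8, 216.5])), (array([209.7, 149.8]), array([393.3, 215.7])), (array([209.2, 148.1]), array([393.7, 215.5])), (array([208.7, 146.4]), array([394.1, 215.3])), (array([205.7, 136.6]), array([396.3, 214.1])), (array([206.1, 137.7]), array([396. , 214.2]))]
```

View pics/z7.png

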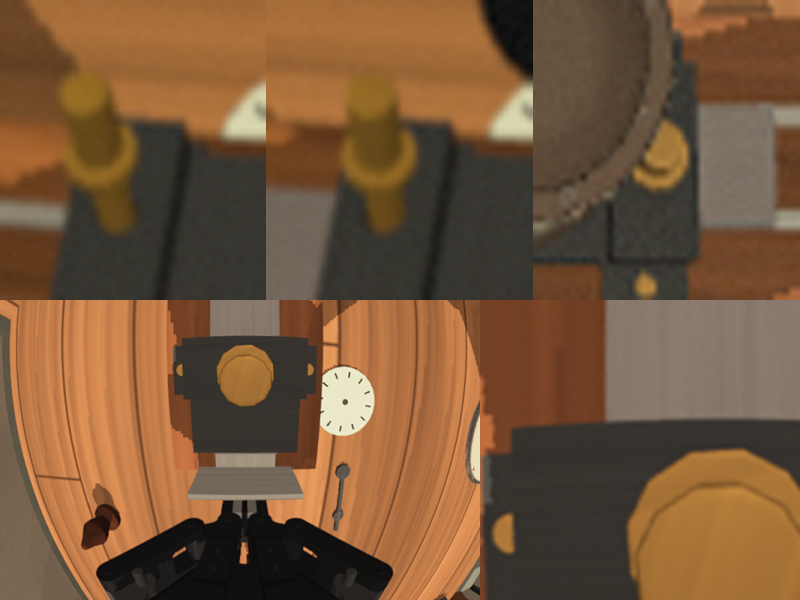

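The wrist view shows the knob leaning towards +y, and the scene view confirms it. That fits the hole's leading edge having just passed under the tip's centre, so the drop should come about 2–4 mm further on. Continuing in small steps.

Request:
servo_tool:
  rows:
    - [[0, 0.3, 0, 0, 0, 0, 0], [0, 0.6, 0, 0, 0, 0, 0], [0, 0.9, 0, 0, 0, 0, 0], [0, 0.9, 0, 0, 0, 0, 0]]

```text
clock: 23.4
position: [521.9, 14.7, 138.8]
ee_rot: [0.707, -0.707, -0.0, -0.001]
contact_force: [-1.4, 6.3, 0.6]
gripper_width: -0.3
grasp_force: 2.6
```

```bash
python3 chk.py
```

```text
y 14.69 z 138.83 F [-1.4  6.3  0.6] pin top row 135 n 210 t 23.4
bot 159 cen 210.34 146.21
```

Request:
servo_tool:
  rows:
    - [[0, 0.3, 0, 0, 0, 0, 0], [0, 0.6, 0, 0, 0, 0, 0], [0, 0.9, 0, 0, 0, 0, 0], [0, 0.9, 0, 0, 0, 0, 0]]

```text
clock: 23.95
position: [521.9, 13.8, 138.8]
ee_rot: [0.707, -0.707, -0.0, -0.001]
contact_force: [-1.5, 5.2, -0.5]
gripper_width: -0.3
grasp_force: 2.5
```

```bash
python3 chk.py
```

```text
y 13.8 z 138.84 F [-1.5  5.2 -0.5] pin top row 135 n 211 t 23.95
bot 159 cen 210.28 146.46
```

Request:
servo_tool:
  rows:
    - [[0, 0.3, 0, 0, 0, 0, 0], [0, 0.6, 0, 0, 0, 0, 0], [0, 0.9, 0, 0, 0, 0, 0], [0, 0.9, 0, 0, 0, 0, 0]]

```text
clock: 24.5
position: [521.9, 12.7, 138.8]
ee_rot: [0.707, -0.707, -0.0, -0.001]
contact_force: [-1.3, 4.7, 0.3]
gripper_width: -0.1
grasp_force: 2.5
```

```bash
python3 chk.py
```

```text
y 12.73 z 138.84 F [-1.3  4.7  0.3] pin top row 143 n 171 t 24.5
bot 161 cen 210.59 152.71
```

The pin has dropped about 8 px. Stopping here and backing off the plate.

Request:
servo_tool:
  rows:
    - [[0, -4, 0, 0, 0, 0, 0], [0, -12, 0, 0, 0, 0, 0], [0, -25, 0, 0, 0, 0, 0], [0, -40, 0, 0, 0, 0, 0], [0, -40, 0, 0, 0, 0, 0]]

```text
clock: 25.18
position: [521.8, 53.1, 138.8]
ee_rot: [0.708, -0.706, 0.0, -0.0]
contact_force: [0.1, -0.7, -1.4]
gripper_width: -0.0
grasp_force: 0.0
```

```bash
python3 chk.py; python3 - <<'E'
from h import *
p=arm.camera_params("scene");w=arm.camera_params("wrist")
for z in (189,194,199): print(z,proj(p,np.array([522.5,-70.5,z])).round(1))
im=cv2.imread("pics/last.png");h=cv2.cvtColor(im,cv2.COLOR_BGR2HSV)
for y in range(138,166):
    r=np.nonzero(cv2.inRange(h[y:y+1,195:225],(17,150,60),(35,255,255))[0])[0]
    if len(r):print(y,195+r.min(),195+r.max(),int(h[y,195+r.min():196+r.max(),2].mean()),end=' | ')
c=np.array(arm.get_image("wrist"));cv2.imwrite("pics/w8.png",c[:,:,::-1])
E
```

```text
y 53.08 z 138.85 F [ 0.1 -0.7 -1.4] pin top row 143 n 169 t 25.175
bot 161 cen 210.69 152.63
189 [208.4 145.4]
194 [207.9 143.7]
199 [207.4 141.9]
143 206 211 126 | 144 206 212 142 | 145 205 213 141 | 146 205 213 143 | 147 205 213 141 | 148 205 213 134 | 149 205 214 115 | 150 206 214 101 | 151 206 216 97 | 152 206 217 101 | 153 206 217 105 | 154 206 218 107 | 155 205 218 110 | 156 205 218 113 | 157 205 218 117 | 158 206 217 129 | 159 206 217 132 | 160 207 216 126 | 161 208 214 106 |
```

The pin looks seated within about 2 mm. I'll confirm with a gentle touch on the knob top, which should be at z≈189.

Request:
servo_tool:
  rows:
    - [[0, 0, 0, -30, 0, 0, 0], [0, 0, 0, -70, 0, 0, 0], [0, 20, 0, -100, 0, 0, 0], [0, 60, 0, -100, 0, 0, 0], [0, 100, 0, -95, 0, 0, 0], [0, 124, 0, -80, 0, 0, 0], [0, 124, 0, -65, 0, 0, 0], [0, 124, 0, -56, 0, 0, 0], [0, 124, 0, -56, 0, 0, 0]]

```text
clock: 26.4
position: [521.4, -71.6, 194.1]
ee_rot: [0.707, -0.707, -0.001, 0.001]
contact_force: [0.1, -0.3, -0.5]
gripper_width: 0.1
grasp_force: 0.0
```

Request:
servo_tool:
  rows:
    - [[0, 0, 0, 0.8, 0, 0, 0], [0, 0, 0, 1.6, 0, 0, 0], [0, 0, 0, 2.4, 0, 0, 0], [0, 0, 0, 3.2, 0, 0, 0], [0, 0, 0, 3.2, 0, 0, 0]]

```text
clock: 27.02
position: [521.7, -72.2, 191.6]
ee_rot: [-0.707, 0.707, 0.0, -0.0]
contact_force: [0.5, -0.5, -0.1]
gripper_width: 0.0
grasp_force: 0.0
```

Request:
servo_tool:
  rows:
    - [[0, 0, 0, 0.6, 0, 0, 0], [0, 0, 0, 1.2, 0, 0, 0], [0, 0, 0, 1.8, 0, 0, 0], [0, 0, 0, 1.8, 0, 0, 0]]

```text
clock: 27.52
position: [521.7, -72.2, 189.7]
ee_rot: [-0.707, 0.707, 0.0, -0.0]
contact_force: [-0.3, 1.1, 0.2]
gripper_width: 0.0
grasp_force: 0.0
```

Request:
servo_tool:
  rows:
    - [[0, 0, 0, 0.5, 0, 0, 0], [0, 0, 0, 1, 0, 0, 0], [0, 0, 0, 1.5, 0, 0, 0], [0, 0, 0, 1.5, 0, 0, 0]]

```text
clock: 28.02
position: [521.9, -72.2, 189.1]
ee_rot: [0.707, -0.707, 0.0, -0.0]
contact_force: [-1.5, 0.7, 5.8]
gripper_width: -0.1
grasp_force: 2.7
```

Contact at z≈189.1, so the collar is down on the knuckle. Retreating and doing a final check.

Request:
servo_tool:
  rows:
    - [[0, 0, 0, -10, 0, 0, 0], [0, 0, 0, -40, 0, 0, 0], [0, 0, 0, -80, 0, 0, 0], [0, -40, 0, -90, 0, 0, 0], [0, -80, 0, -90, 0, 0, 0], [0, -110, 0, -90, 0, 0, 0], [0, -110, 0, -90, 0, 0, 0]]

```text
clock: 28.9
position: [521.8, 39.4, 278.4]
ee_rot: [0.708, -0.706, -0.0, -0.0]
contact_force: [-0.4, -0.1, 0.2]
gripper_width: -0.1
grasp_force: 0.0
```

```bash
python3 chk.py; python3 -c "
from bench import arm
print(arm.job_done())"
```

```text
y 39.4 z 278.43 F [-0.4 -0.1  0.2] pin top row 143 n 173 t 28.9
bot 161 cen 210.69 152.66
the job is handed in; nothing more can be done
None
```

The job is handed in: the pin dropped through knuckle and lug and a light touch found its collar down on the knuckle, with readings while pushing the chute at most 7 N, no clock parts touched that I know of, and 29 s used.

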